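# Load the paint agitator and set its speed lever

## Task

Load the bench paint agitator: stand the tall tin in the tray pocket nearer the speed lever, then the short tin in the outer pocket, both upright and right down on the pocket floor. Then push the speed lever round until it lies in line with the metal pointer on the dial, and let go. Set the tins down without dropping or tipping them, and leave the pointer and the other things on the bench where they are.

Things in the scene. Friction and masses are not known exactly. Their poses are not given: they have to be found in the camera images.
- agitator: Bench paint agitator, a low green housing 200 (x) by 450 (y) mm, deck 72 mm high, fixed to the bench; origin at the centre of its underside, its long front side faces its own -x. The aluminium tray with the two round pockets is on its +y half, the dial with the lever on its -y half. A grey motor cover 90 by 190 mm, 90 mm high, stands behind the tray (centre at x +145, y +115 mm).
- pocket_near (a point): Centre of the floor of the pocket nearer the lever: a round hole 62 mm wide and 22 mm deep in the tray, chamfered rim. The two pocket centres are 95 mm apart.
- pocket_outer (a point): Centre of the floor of the outer pocket (farther from the lever), same size and depth.
- speed_lever (a joint): Angle of the lever, which turns level about a vertical pivot. 0 = the stop at the -y end of the dial; grows to 1.6 rad as it is pushed towards the tray (clockwise from above). Stiff (about 2.5 N at the grip), stays where it is left. At value v it points along (-cos(0.8 - v), -sin(0.8 - v)) in the agitator's axes. It always starts at a smaller value than the pointer.
- lever_pivot (a point): On the lever's vertical pivot axis, at the top of its hub (hub radius 18 mm), 25 mm above the deck. The lever is a flat steel bar 14 mm wide, lying 12 to 20 mm above the deck, its nose 118 mm from the pivot.
- lever_grip (a point): On the axis of the lever's upright grey cylindrical grip, 100 mm from the pivot, 42 mm above the deck; the grip is 20 mm in diameter and stands from 20 to 63 mm above the deck. The point's x axis lies along the lever (the lever points along its -x).
- pointer (a joint): Angle of the pointer, same pivot, zero and sense as the lever: lever and pointer are in line when the two values are equal.
- pointer_tip (a point): Inner tip of the pointer, a flat bare-metal wedge 14 mm wide and 6 mm high with a small dark clamp screw (top 10 mm above the deck), on the rim of the black dial 133 to 162 mm from the pivot, beyond the end of the lever. The point's x axis lies along the pointer's radius.
- tall_tin: Plain steel tin, closed, 56 mm in diameter, 110 mm tall, about 0.35 kg; origin at the centre of its underside, z up.
- short_tin: Plain steel tin, closed, 56 mm in diameter, 65 mm tall, about 0.22 kg; origin at the centre of its underside, z up.
- paint_can: Bystander: a big paint can 108 mm in diameter, 130 mm tall, with a yellow band; origin at the centre of its underside.
- hardener: Bystander: a white bottle 60 mm in diameter, 150 mm tall; origin at the centre of its underside.
- brush: Bystander: a brush 200 mm long lying on the bench between robot and agitator, under 30 mm high; origin under its middle, x along it.
Mind the look-alikes: they are no part of the job. Leave any blue or purple look-alike of the short_tin alone. Leave any blue or purple look-alike of the tall_tin alone.

How it is judged:
On the way, in this order (a step that is already met when the one before it is completed fails the run):
1. the tall tin stands on the floor of the pocket nearer the lever, released (distance between tall_tin and pocket_near below 0.008 m and angle between tall_tin's own z axis and vertical below 0.1 rad and contact force between the fingers and tall_tin below 0.1 N), for 0.2 s.
2. then the short tin stands on the floor of the outer pocket, released (distance between short_tin and pocket_outer below 0.008 m and angle between short_tin's own z axis and vertical below 0.1 rad and contact force between the fingers and short_tin below 0.1 N), for 0.2 s.
3. then the speed lever is in line with the pointer (angle between the x axis of lever_grip and the x axis of pointer_tip, either way round below 0.06 rad), for 0.2 s.
At the end, for the whole second after the job is handed in: The tall tin stands upright (within 0.1 rad) on the floor of the pocket nearer the lever and the short tin on that of the outer pocket (each within 8 mm of the pocket's floor centre), both at rest, and the lever is in line with the pointer within 0.06 rad (about 3.4 degrees) (angle between the x axis of lever_grip and the x axis of pointer_tip, either way round below 0.06 rad and distance between tall_tin and pocket_near below 0.008 m and angle between each of tall_tin, short_tin's own z axis and vertical below 0.1 rad and distance between short_tin and pocket_outer below 0.008 m and linear speed of each of tall_tin, short_tin below 0.03 m/s); the robot touches nothing.
It fails at once if the pointer is shifted by more than 6 mm (distance of pointer_tip from where it was at the start of the episode above 0.006 m).
It fails at once if a tin is tipped by more than 0.5 rad (angle between any of tall_tin, short_tin's own z axis and vertical above 0.5 rad).
It fails at once if a tin is dropped (falls free faster than 0.6 m/s, about 20 mm) ((linear speed of tall_tin above 0.6 m/s and contact force between the fingers and tall_tin below 0.1 N) or (linear speed of short_tin above 0.6 m/s and contact force between the fingers and short_tin below 0.1 N)).
It fails at once if a bystander (paint can, bottle, brush) is moved by more than 30 mm (distance of any of paint_can, hardener, brush from where it was at the start of the episode above 0.03 m).
It also fails if it takes over 69 s, if anything falls off the work surface, if the arm or the gripper's body presses on something with over 40 N, if the wrist force passes 120 N, or if a joint passes its speed limit or range.

## Robot

A 6-joint arm with a two-finger parallel gripper is mounted at the origin on the work surface. World frame = base frame: x ahead of the robot, y to its left, z up, the work surface at z = 0. Lengths are in m, angles in rad, forces in N, time in s.
With the tool pointing down it reaches from about 0.25 to 0.775 m from the base axis. Payload 4 kg.
Tool frame: the origin (TCP) lies at the centre of the arm's flange, where the gripper is bolted on; the fingertips stand 199 mm ahead of it and the grasp point (between the pads) lies 180 mm ahead of it; z points along the fingers, y is the direction in which the jaws open and shut (so a half turn about z gives the same grasp; the last joint's range is limited). The gripper opens to 94 mm and grips with 3 to 60 N. Pads are 16 mm wide; open, the fingers measure 119 mm over their backs; the gripper's body (75 mm by 177 mm) begins 78 mm behind the grasp point.
Start: joints at [-1.356, 0.087, 1.371, -0, 1.684, -0.103], TCP at [0.172, -0.522, 0.405] pointing down, gripper open.
Joint ranges: [-3.1, 3.1], [-0.76, 2.03], [0.27, 2.55], [-1.08, 4.22], [0.17, 2.65], [-2.57, 2.57]. Speed limits (rad/s): [2.79, 2.79, 3.14, 3.14, 3.14, 3.14].

## Interface

Orientations are given as a 3x3 rotation matrix whose columns are the frame's x, y, z axes.
In Python, from workcell import robot, imaging gives the robot as it stands.
- The arm moves only by the shell command python3 -m crank 'ROWS' [FORCE]. ROWS is JSON, a list of rows, each a list of 7 numbers: the shift along the tool's x, y, z in cm, then the turn, a rotation vector about the tool's x, y, z in rad, then the closure, from -1 (fully open) to 1 (shut). In form: [[tx, ty, tz, wx, wy, wz, grip], ...]. A call has 1 to 20 rows; each row is the pose to reach, as a shift and turn from the pose measured when the call began, along the tool's axes at that moment; what a row does not reach only later rows make up. A row lasts 1/10 s, in which the tool goes at most 50 mm and 8.59 degrees, less where a joint would pass 70% of its speed; a pose out of reach is approached as far as the arm can. A call with a gripper value outside its range is refused whole. The fingers move at their own pace and stop on an object; FORCE is the grip in N (left out, the last holds). Time passes only in rows, so rows that repeat a pose let the fingers close. It gives the time, the measured TCP pose, the force and the opening at its end, in the units of the state.
- robot.observe(): the state, without advancing time (a new reading comes with each control period).
- imaging.camera(name): name is "side" or "top" or "wrist"; returns the picture (400x640x3 uint8, red, green, blue); there is no depth.
- imaging.camera_model(name): a dict with "fx", "fy", "cx", "cy" (pixels), "R" (3x3) and "t" (3): a world point X has camera coordinates R X + t; the wrist camera has in their place "T_tool_cam" (4x4, takes a point from camera to tool coordinates, whose origin is the TCP and whose axes are the flange's). Camera axes: x right, y down, z forward; pixel columns grow to the right and rows downward; lengths in m; the calibration is good to about 2 mm. A picture is of the moment at which its call begins: read the wrist's pose just before it. camera_model takes no time and is no camera call.
- robot.close_job(): hands the job in, once; it reports no verdict.
The state is a dict: "t": time; "joints": joint angles; "joint_vel": joint speeds; "joint_efforts": joint torques, N m; "position": TCP position; "tcp_rot": TCP orientation; "wrist_force": force on the tool from outside, world axes, zero at the start; "moment": the same for the moment, N m; "opening": finger opening in m.
Only numpy, scipy, OpenCV 4.12 (cv2) and the standard library are available. Lean on these libraries where they do the work, as an engineer would, in place of code of your own. Each camera call takes 0.05 s, during which the arm holds its last target. There are 200 camera calls.

## Working session

There is one attempt and no reset: what is moved stays moved. The work goes in short steps, Python scripts to look and compute and a shell command to move; the robot and the scene stay as the last step left them, time stands still between calls to the robot, and variables do not carry over. Pictures are saved under pics/ and viewed, about 8 in all and at most 12, crops included, and the job is handed in when it is done.

```bash
mkdir -p pics; ls
python3 - <<'E'
from workcell import robot, imaging
import cv2,numpy as np
np.set_printoptions(precision=4,suppress=True)
for n in("top","side"):
    im=imaging.camera(n); cv2.imwrite(f"pics/{n}0.png",cv2.cvtColor(im,cv2.COLOR_RGB2BGR)); print(n,imaging.camera_model(n))
print(imaging.camera_model("wrist")); s=robot.observe(); print(s)
E
```

```text
pics
top {'fx': 379.4674328457896, 'fy': 379.4674328457896, 'cx': 317.7378377210235, 'cy': 196.03879124718975, 'R': array([[ 0.0095, -0.9999, -0.0032],
       [-0.9886, -0.0089, -0.1506],
       [ 0.1505,  0.0046, -0.9886]]), 't': array([0.0178, 0.5088, 1.3251])}
side {'fx': 382.155170946559, 'fy': 382.155170946559, 'cx': 325.8808600428843, 'cy': 206.40162403512133, 'R': array([[-0.9831, -0.1829, -0.0036],
       [-0.0883,  0.4917, -0.8663],
       [ 0.1602, -0.8513, -0.4996]]), 't': array([0.4697, 0.1159, 0.9859])}
{'fx': 349.3890738835482, 'fy': 349.3890738835482, 'cx': 319.7053420914229, 'cy': 201.7376459399845, 'T_tool_cam': array([[ 0.0004, -0.9639, -0.2664,  0.0777],
       [ 1.    ,  0.0001,  0.001 ,  0.0004],
       [-0.0009, -0.2664,  0.9639,  0.0196],
       [ 0.    ,  0.    ,  0.    ,  1.    ]])}
{'t': 0.1, 'joints': array([-1.3561,  0.0879,  1.372 , -0.    ,  1.6836, -0.1031]), 'joint_vel': array([ 0.0009, -0.0018, -0.0038,  0.0001, -0.0007,  0.0001]), 'joint_efforts': array([  0.0033, -34.1252, -30.3301,   0.072 ,   0.0305,  -0.0001]), 'position': array([ 0.1718, -0.5224,  0.4037]), 'tcp_rot': array([[ 0.9499,  0.3125, -0.0004],
       [ 0.3125, -0.9499,  0.0018],
       [ 0.0002, -0.0019, -1.    ]]), 'wrist_force': array([ 0.1339, -0.5786, -0.2576]), 'moment': array([-0.0272,  0.0343, -0.0152]), 'opening': 0.09348344619453726}
```

View pics/top0.png

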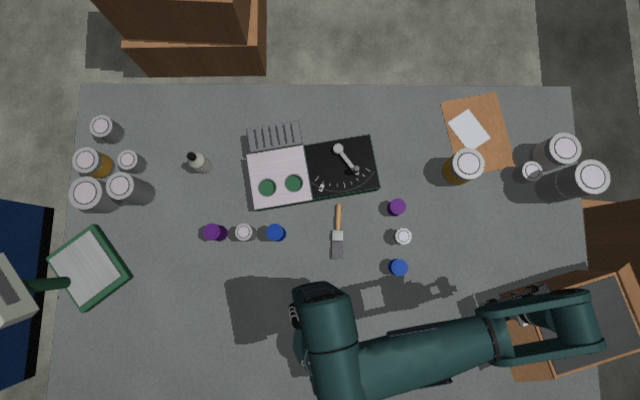

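View pics/side0.png

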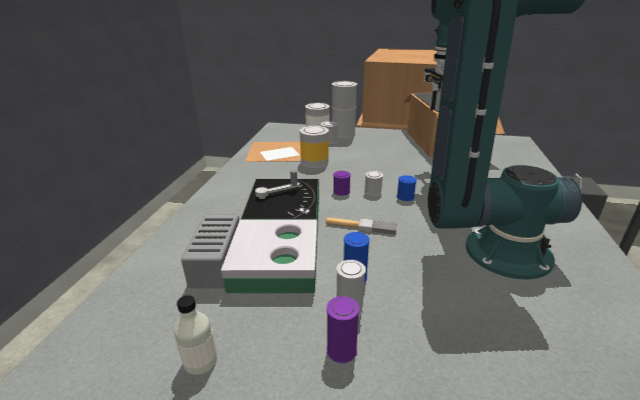

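The top view shows three tall tins in a row: purple (212,232), steel (244,232) and blue (275,232). Three short ones stand in a column: purple (397,207), steel (403,237) and blue (398,268). The plain steel ones, both in the middle, fit the description. The tray pockets are at about (293,184) and (267,187), the lever hub at (338,148) and the lever nose at about (357,172). I'll enlarge the top view to confirm.

Run:
```python
import cv2
im=cv2.imread("pics/top0.png")
a=cv2.resize(im[120:215,240:390],(800,507),interpolation=cv2.INTER_CUBIC)
cv2.imwrite("pics/c1.png",a)
b=cv2.resize(im[190:285,195:425],(800,330),interpolation=cv2.INTER_CUBIC); cv2.imwrite("pics/c2.png",b)
```

```text
(no output)
```

View pics/c1.png

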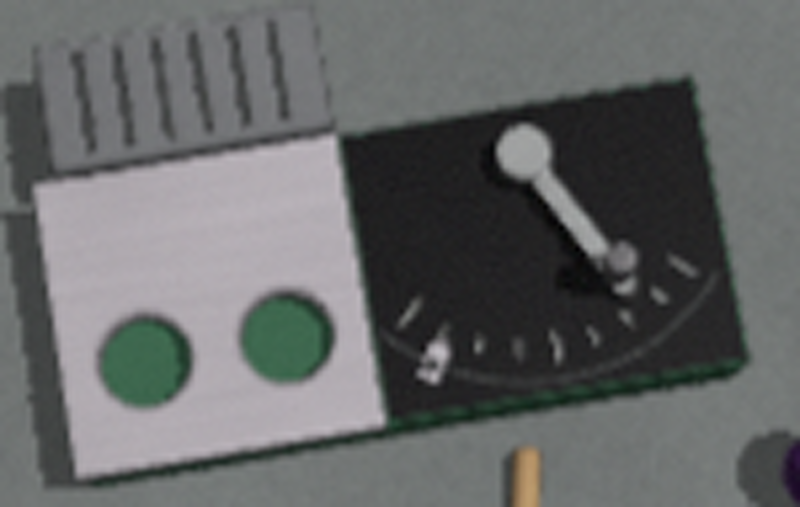

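View pics/c2.png

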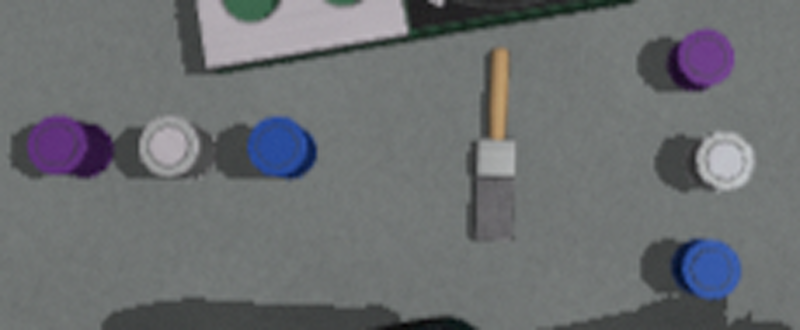

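The crops confirm it: the plain steel tins are the middle ones, at c2 (169,145) for the tall and c2 (724,161) for the short. In c1 the pockets are near (288,338) and outer (146,362), the hub (524,152), the grip top (622,257) and the pointer about (435,362).

```bash
cat > h.py <<'E'
import numpy as np, cv2
from workcell import robot, imaging
np.set_printoptions(precision=4,suppress=True)
def ray(uv,z,K,R,t):
    d=R.T@np.array([(uv[0]-K['cx'])/K['fx'],(uv[1]-K['cy'])/K['fy'],1]); c=-R.T@t
    return c+d*(z-c[2])/d[2]
def fixed(name,uv,z):
    m=imaging.camera_model(name); return ray(uv,z,m,m['R'],m['t'])
def wrist(uv,z,s):
    m=imaging.camera_model('wrist'); T=m['T_tool_cam']; R=s['tcp_rot']@T[:3,:3]; c=s['tcp_rot']@T[:3,3]+s['position']
    return ray(uv,z,m,R.T,-R.T@c)
def snap(f,name='wrist'):
    s=robot.observe(); im=imaging.camera(name); cv2.imwrite('pics/'+f,cv2.cvtColor(im,cv2.COLOR_RGB2BGR)); return s
def rows(s,g,yaw):
    """shift (cm, tool axes) to put the TCP at g pointing down, and rotvec; yaw = world angle of tool y, mod pi"""
    from scipy.spatial.transform import Rotation as Ro
    best=None
    for k in(0,np.pi):
        a=yaw+k; y=np.array([np.cos(a),np.sin(a),0]); z=np.array([0,0,-1.]); G=np.c_[np.cross(y,z),y,z]
        w=Ro.from_matrix(s['tcp_rot'].T@G).as_rotvec()
        if best is None or np.linalg.norm(w)<np.linalg.norm(best): best=w
    return s['tcp_rot'].T@(np.array(g)-s['position'])*100,best
E
python3 - <<'E'
from h import *
c1=lambda u,v:(240+(u+.5)/5.333-.5,120+(v+.5)/5.333-.5); c2=lambda u,v:(195+(u+.5)/3.478-.5,190+(v+.5)/3.478-.5)
for n,uv,z in [('tall',c2(169,145),.11),('bluetall',c2(277,147),.11),('purpletall',c2(58,145),.11),('short',c2(724,161),.065),('pshort',c2(705,59),.065),('bshort',c2(709,268),.065)]:
    print(n,fixed('top',uv,z))
loc=[(100,-225),(-100,-225),(-100,225),(100,225)]; P=[fixed('top',c1(*q),.072)[:2] for q in[(693,80),(747,360),(78,478),(35,184)]]
P=np.array(P);L=np.array(loc)/1000
print(P)
Lc=L-L.mean(0);Pc=P-P.mean(0);a=np.arctan2((Lc[:,0]*Pc[:,1]-Lc[:,1]*Pc[:,0]).sum(),(Lc*Pc).sum());R=np.array([[np.cos(a),-np.sin(a)],[np.sin(a),np.cos(a)]])
o=P.mean(0);print('agit',o,a, 'resid',(P-o-Lc@R.T)*1000)
for n,q,z in[('hub',(524,152),.097),('grip',(622,257),.135),('nose',(628,290),.092),('ptr',(435,362),.078),('ptip',(445,335),.078),('near',(288,338),.072),('outer',(146,362),.072)]:
    w=fixed('top',c1(*q),z);print(n,w[:2],'local',R.T@(w[:2]-o))
E
```

```text
tall [0.3756 0.2712 0.11  ]
bluetall [0.3747 0.1669 0.11  ]
purpletall [0.3746 0.3785 0.11  ]
short [ 0.3674 -0.2737  0.065 ]
pshort [ 0.4696 -0.257   0.065 ]
bshort [ 0.2624 -0.2564  0.065 ]
[[ 0.7284 -0.1615]
 [ 0.5373 -0.195 ]
 [ 0.455   0.2435]
 [ 0.6525  0.2791]]
agit [0.5933 0.0415] 0.17767614425461725 resid [[-3.0837  0.7339]
 [ 2.6324  2.6127]
 [-0.1156 -1.824 ]
 [ 0.5669 -1.5226]]
hub [ 0.6703 -0.0466] local [ 0.0602 -0.1003]
grip [ 0.5915 -0.1068] local [-0.028  -0.1457]
nose [ 0.5794 -0.1149] local [-0.0413 -0.1515]
ptr [0.5331 0.0107] local [-0.0648 -0.0197]
ptip [0.5511 0.0042] local [-0.0481 -0.0292]
near [0.5493 0.1079] local [-0.0316  0.0731]
outer [0.5324 0.2013] local [-0.0317  0.168 ]
```

Run:
```python
from h import *
s=robot.observe()
for g in[(.37,-.27,.40),(.376,.271,.40)]: print(rows(s,g,0))
```

```text
(array([ 26.711 , -17.7812,   0.404 ]), array([-0.0015, -0.0013, -1.253 ]))
(array([ 44.185 , -68.9849,   0.5037]), array([-0.0015, -0.0013, -1.253 ]))
```

```bash
python3 -m crank '[[26.7,-17.8,0.4,0,0,-1.253,-1],[26.7,-17.8,0.4,0,0,-1.253,-1],[26.7,-17.8,0.4,0,0,-1.253,-1],[26.7,-17.8,0.4,0,0,-1.253,-1],[26.7,-17.8,0.4,0,0,-1.253,-1],[26.7,-17.8,0.4,0,0,-1.253,-1],[26.7,-17.8,0.4,0,0,-1.253,-1],[26.7,-17.8,0.4,0,0,-1.253,-1],[26.7,-17.8,0.4,0,0,-1.253,-1],[26.7,-17.8,0.4,0,0,-1.253,-1],[26.7,-17.8,0.4,0,0,-1.253,-1],[26.7,-17.8,0.4,0,0,-1.253,-1]]'
python3 - <<'E'
from h import *
s=snap('w1.png'); print(s['position'],s['tcp_rot'])
print(rows(s,(.376,.271,.40),0))
E
```

```text
t: 1.3
position: [0.3697, -0.27, 0.3998]
tcp_rot: [[0.001, 1.0, -0.001], [1.0, -0.001, 0.002], [0.002, -0.001, -1.0]]
wrist_force: [-0.4, 0.5, 0.1]
opening: 0.0941
[ 0.3697 -0.27    0.3998] [[ 0.0013  1.     -0.0008]
 [ 1.     -0.0013  0.0023]
 [ 0.0023 -0.0008 -1.    ]]
(array([54.1022,  0.5585,  0.1014]), array([-0.0008, -0.0023, -0.0013]))
```

```bash
python3 -m crank '[[54.1,0.6,0,0,0,0,-1],[54.1,0.6,0,0,0,0,-1],[54.1,0.6,0,0,0,0,-1],[54.1,0.6,0,0,0,0,-1],[54.1,0.6,0,0,0,0,-1],[54.1,0.6,0,0,0,0,-1],[54.1,0.6,0,0,0,0,-1],[54.1,0.6,0,0,0,0,-1],[54.1,0.6,0,0,0,0,-1],[54.1,0.6,0,0,0,0,-1],[54.1,0.6,0,0,0,0,-1],[54.1,0.6,0,0,0,0,-1],[54.1,0.6,0,0,0,0,-1],[54.1,0.6,0,0,0,0,-1],[54.1,0.6,0,0,0,0,-1]]' 20
python3 - <<'E'
from h import *
s=snap('w2.png'); print(s['position'],s['tcp_rot'])
a=cv2.imread('pics/w1.png');b=cv2.imread('pics/w2.png')
cv2.imwrite('pics/m1.png',np.vstack([a[:,:640],b])[::1,::1][:, :] if 0 else np.hstack([a[:,120:520],b[:,120:520]]))
E
```

```text
t: 2.85
position: [0.3766, 0.2696, 0.4012]
tcp_rot: [[0.004, 1.0, -0.0], [1.0, -0.004, 0.002], [0.002, -0.0, -1.0]]
wrist_force: [-0.2, 0.1, -0.2]
opening: 0.0942
[0.3766 0.2696 0.4012] [[ 0.0037  1.     -0.0003]
 [ 1.     -0.0037  0.002 ]
 [ 0.002  -0.0003 -1.    ]]
```

View pics/m1.png

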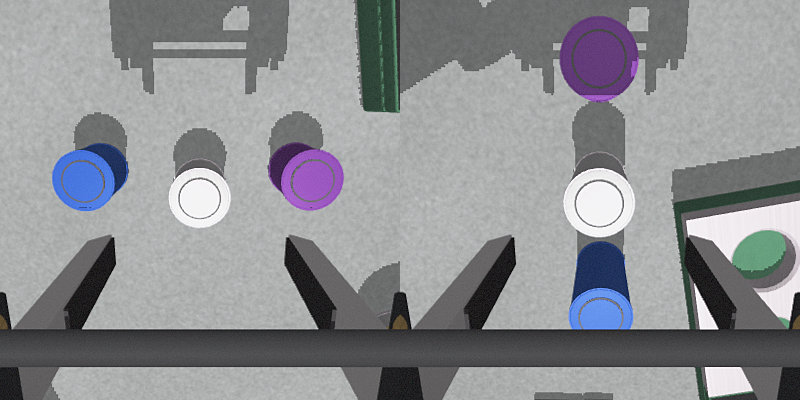

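The left half (w1) has the short steel tin's top centred at (320,198). The right half (w2) has the tall steel tin's top at (319,203), with its neighbours along y, so jaws along x are clear.

Run:
```python
from h import *
s=robot.observe()
print('tall',wrist((319,203),.11,s))
s1=dict(position=np.array([.3697,-.27,.3998]),tcp_rot=np.array([[.0013,1,-.0008],[1,-.0013,.0023],[.0023,-.0008,-1]]))
print('short',wrist((320,198),.065,s1))
g=wrist((319,203),.11,s); print(rows(s,(g[0],g[1],.255),0))
```

```text
tall [0.3765 0.2711 0.11  ]
short [ 0.3702 -0.2758  0.065 ]
(array([ 0.1145, -0.0147, 14.6268]), array([-0.0001, -0.0021, -0.0038]))
```

```bash
python3 -m crank '[[0.1,0,5,0,-0.002,-0.004,-1],[0.1,0,10,0,-0.002,-0.004,-1],[0.1,0,13,0,-0.002,-0.004,-1],[0.1,0,14.6,0,-0.002,-0.004,-1],[0.1,0,14.6,0,-0.002,-0.004,-1],[0.1,0,14.6,0,-0.002,-0.004,1],[0.1,0,14.6,0,-0.002,-0.004,1],[0.1,0,14.6,0,-0.002,-0.004,1],[0.1,0,14.6,0,-0.002,-0.004,1],[0.1,0,14.6,0,-0.002,-0.004,1],[0.1,0,14.6,0,-0.002,-0.004,1],[0.1,0,14.6,0,-0.002,-0.004,1]]' 25
python3 - <<'E'
from h import *
s=robot.observe(); print(s['position'],s['opening'])
for z in(.40,): print(rows(s,(.42,.22,.40),0), rows(s,(.5493,.1079,.36),.178))
E
```

```text
t: 4.1
position: [0.3765, 0.2711, 0.2559]
tcp_rot: [[-0.0, 1.0, -0.0], [1.0, 0.0, 0.001], [0.001, -0.0, -1.0]]
wrist_force: [-2.7, -0.3, 3.6]
opening: 0.0559
[0.3765 0.2711 0.2559] 0.05585450909678623
(array([ -5.1041,   4.3478, -14.4178]), array([-0.0002, -0.0006,  0.0005])) (array([-16.3228,  17.2732, -10.4271]), array([-0.0002, -0.0006, -0.1775]))
```

```bash
python3 -m crank '[[0,0,-4,0,0,0,1],[0,0,-8,0,0,0,1],[0,0,-12,0,0,0,1],[0,0,-16.4,0,0,0,1],[-4,3,-16.4,0,0,-0.04,1],[-8,7,-16.4,0,0,-0.09,1],[-12,10,-16.4,0,0,-0.13,1],[-16,13,-16.4,0,0,-0.178,1],[-20,16,-16.4,0,0,-0.178,1],[-23.5,18.7,-16.4,0,0,-0.178,1],[-23.5,18.7,-16.4,0,0,-0.178,1],[-23.5,18.7,-16.4,0,0,-0.178,1]]'
python3 - <<'E'
from h import *
s=snap('w3.png'); print(s['position'],s['tcp_rot'],s['opening'])
E
```

```text
t: 5.3
position: [0.5643, 0.0349, 0.4171]
tcp_rot: [[-0.175, 0.985, -0.005], [0.985, 0.175, 0.001], [0.002, -0.005, -1.0]]
wrist_force: [-0.4, -0.0, -3.8]
opening: 0.0558
[0.5643 0.0349 0.4171] [[-0.1751  0.9845 -0.0048]
 [ 0.9846  0.1751  0.0012]
 [ 0.002  -0.0045 -1.    ]] 0.05584343868663761
```

View pics/w3.png

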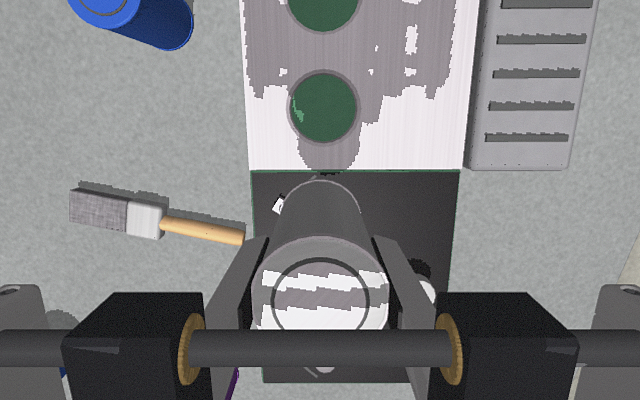

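The near pocket's rim spans columns 287–360 and rows 69–143, so its centre is about (323.5,106). The tray is 215 px wide at row 160, which puts the tray top at z ≈ 0.074. The pointer shows at (279,203).

Run:
```python
from h import *
s=robot.observe()
for uv in[(323.5,106),(287,106),(360,106),(248,160),(463,160)]: print(wrist(uv,.072,s))
print('ptr tip?',wrist((279,203),.078,s))
p=wrist((323.5,106),.072,s); print(rows(s,(p[0],p[1],.35),.178)); print(rows(s,(.5493,.1079,.35),.178))
print(rows(s,(p[0],p[1],.306),.178))
```

```text
[0.5525 0.1121 0.072 ]
[0.5202 0.1063 0.072 ]
[0.5849 0.1179 0.072 ]
[0.4916 0.0514 0.072 ]
[0.69   0.0873 0.072 ]
ptr tip? [0.5268 0.0169 0.078 ]
(array([7.672 , 0.2761, 6.7967]), array([-0.0035, -0.002 , -0.0002]))
(array([ 7.3169, -0.1176,  6.7974]), array([-0.0035, -0.002 , -0.0002]))
(array([ 7.6633,  0.2916, 11.1966]), array([-0.0035, -0.002 , -0.0002]))
```

```bash
python3 -m crank '[[4,0.1,0,-0.004,-0.002,0,1],[7.5,0.22,0,-0.004,-0.002,0,1],[7.61,0.23,3,-0.004,-0.002,0,1],[7.61,0.23,6,-0.004,-0.002,0,1],[7.61,0.23,7.6,-0.004,-0.002,0,1],[7.61,0.23,7.6,-0.004,-0.002,0,1],[7.61,0.23,7.6,-0.004,-0.002,0,1]]'
python3 - <<'E'
from h import *
s=snap('s4.png','side'); snap('w4.png'); print(s['position'],s['tcp_rot'])
a=cv2.imread('pics/s4.png')[190:310,200:360]; b=cv2.imread('pics/w4.png')[:300,170:470]
cv2.imwrite('pics/m4.png',np.hstack([cv2.resize(a,(440,330),interpolation=2),cv2.resize(b,(330,330))]))
E
```

```text
t: 6.05
position: [0.5515, 0.1126, 0.3423]
tcp_rot: [[-0.179, 0.984, 0.0], [0.984, 0.179, 0.0], [0.0, 0.0, -1.0]]
wrist_force: [0.2, -0.0, -3.1]
opening: 0.0555
[0.5515 0.1126 0.3423] [[-0.1788  0.9839  0.0004]
 [ 0.9839  0.1788  0.0003]
 [ 0.0002  0.0004 -1.    ]]
```

View pics/m4.png

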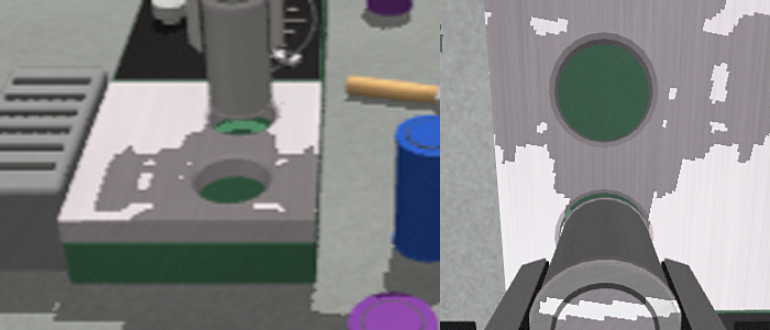

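The side view shows the tin just above the near pocket. In the wrist view the outer pocket's rim centre is at about (317.7,82.3), and the tin's bottom is centred in the near rim across x. I'll compute the near pocket from that.

Run:
```python
from h import *
s=robot.observe()
o=wrist((317.7,82.3),.072,s); d=np.array([-np.sin(.178),np.cos(.178)])
print(o,'near',o[:2]-.095*d, 'tin',s['position'][:2], 'rim',wrist(((602.5-440)/1.1+170,191/1.1),.072,s))
# from tool axis: offset of near in tool axes
print((s['tcp_rot'].T@np.r_[o[:2]-.095*d-s['position'][:2],0])*1000, o[:2]@d-s['position'][:2]@d)
```

```text
[0.5358 0.2026 0.072 ] near [0.5526 0.1091] tin [0.5522 0.112 ] rim [0.547  0.1401 0.072 ]
[-3.0007 -0.1081  0.0001] 0.09199916791243704
```

```bash
python3 -m crank '[[-0.3,0,0,0,0,0,1],[-0.3,0,0.8,0,0,0,1],[-0.3,0,1.4,0,0,0,1],[-0.3,0,2,0,0,0,1],[-0.3,0,2,0,0,0,1],[-0.3,0,2,0,0,0,1]]'
```

```text
t: 6.75
position: [0.5527, 0.109, 0.3233]
tcp_rot: [[-0.178, 0.984, 0.003], [0.984, 0.178, 0.0], [-0.0, 0.003, -1.0]]
wrist_force: [-0.1, 1.2, -3.5]
opening: 0.0558
```

```bash
python3 -m crank '[[0,0,0.4,0,0,0,1],[0,0,0.8,0,0,0,1],[0,0,1.2,0,0,0,1],[0,0,1.5,0,0,0,1],[0,0,1.5,0,0,0,1]]'
```

```text
t: 7.25
position: [0.5526, 0.109, 0.3075]
tcp_rot: [[-0.178, 0.984, 0.001], [0.984, 0.178, 0.0], [0.0, 0.001, -1.0]]
wrist_force: [0.6, -0.7, -4.2]
opening: 0.0556
```

```bash
python3 -m crank '[[0,0,0.1,0,0,0,1],[0,0,0.18,0,0,0,1],[0,0,0.18,0,0,0,1]]'
```

```text
t: 7.55
position: [0.5526, 0.1091, 0.306]
tcp_rot: [[-0.178, 0.984, 0.002], [0.984, 0.178, 0.0], [0.0, 0.002, -1.0]]
wrist_force: [-0.4, 0.0, -4.0]
opening: 0.0555
```

```bash
python3 -m crank '[[0,0,0.1,0,0,0,1],[0,0,0.15,0,0,0,1],[0,0,0.15,0,0,0,1]]'; python3 -m crank '[[0,0,0.1,0,0,0,1],[0,0,0.15,0,0,0,1],[0,0,0.15,0,0,0,1]]'
```

```text
t: 7.85
position: [0.5525, 0.1091, 0.3059]
tcp_rot: [[-0.178, 0.984, 0.002], [0.984, 0.178, 0.0], [-0.0, 0.002, -1.0]]
wrist_force: [-3.2, -0.2, 5.1]
opening: 0.0559
t: 8.15
position: [0.5524, 0.1091, 0.3059]
tcp_rot: [[-0.178, 0.984, 0.003], [0.984, 0.178, 0.0], [-0.0, 0.003, -1.0]]
wrist_force: [-4.3, -0.3, 7.3]
opening: 0.0555
```

```bash
python3 -m crank '[[0,0,0,0,0,0,-0.3],[0,0,0,0,0,0,-0.4],[0,0,0,0,0,0,-0.6],[0,0,0,0,0,0,-1],[0,0,0,0,0,0,-1],[0,0,0,0,0,0,-1],[0,0,-3,0,0,0,-1],[0,0,-7,0,0,0,-1],[0,0,-11.4,0,0,0,-1],[0,0,-11.4,0,0,0,-1]]'
python3 - <<'E'
from h import *
s=robot.observe(); print(s['position'],s['opening'],s['wrist_force']); print(rows(s,(.370,-.276,.40),-1.571)); snap('s5.png','side')
cv2.imwrite('pics/s5c.png',cv2.resize(cv2.imread('pics/s5.png')[160:320,180:380],(600,480),interpolation=2))
E
```

```text
t: 9.15
position: [0.5525, 0.1092, 0.4281]
tcp_rot: [[-0.178, 0.984, 0.017], [0.984, 0.178, 0.002], [-0.001, 0.017, -1.0]]
wrist_force: [0.8, 0.0, 0.8]
opening: 0.0941
[0.5525 0.1092 0.4281] 0.09413735073652275 [0.7884 0.0231 0.7893]
(array([-34.6492, -24.8585,   2.4273]), array([ 0.0136,  0.0132, -1.3916]))
```

View pics/s5c.png

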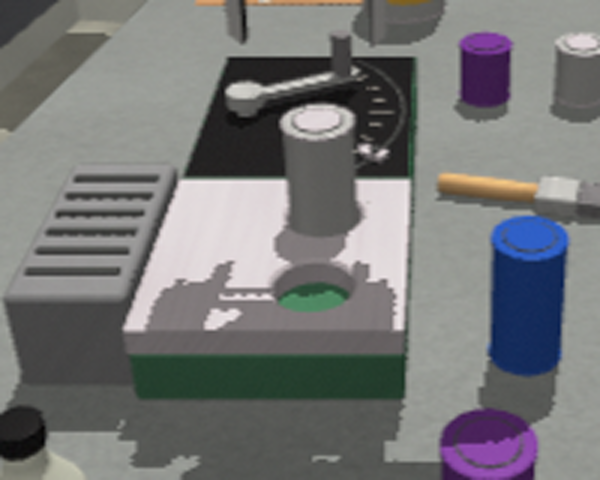

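The tall tin stands upright in the near pocket. Next is the short tin, approached with the jaws at yaw ≈1.18.

```bash
python3 -m crank '[[-34.6,-24.9,0,0.014,0.009,-1.0,-1],[-34.6,-24.9,0,0.014,0.009,-1.0,-1],[-34.6,-24.9,0,0.014,0.009,-1.0,-1],[-34.6,-24.9,0,0.014,0.009,-1.0,-1],[-34.6,-24.9,0,0.014,0.009,-1.0,-1],[-34.6,-24.9,0,0.014,0.009,-1.0,-1],[-34.6,-24.9,0,0.014,0.009,-1.0,-1],[-34.6,-24.9,0,0.014,0.009,-1.0,-1],[-34.6,-24.9,0,0.014,0.009,-1.0,-1],[-34.6,-24.9,0,0.014,0.009,-1.0,-1],[-34.6,-24.9,0,0.014,0.009,-1.0,-1],[-34.6,-24.9,0,0.014,0.009,-1.0,-1]]'
python3 - <<'E'
from h import *
s=robot.observe()
print(rows(s,(.370,-.2755,.230),1.178))
E
```

```text
t: 10.4
position: [0.3689, -0.2754, 0.4207]
tcp_rot: [[-0.924, 0.382, -0.005], [0.382, 0.924, 0.002], [0.005, -0.0, -1.0]]
wrist_force: [0.4, 0.3, -0.1]
opening: 0.0938
(array([-0.2068,  0.0466, 19.0664]), array([-0.0005, -0.0054,  0.0004]))
```

```bash
python3 -m crank '[[-0.2,0.05,5,0,-0.005,0,-1],[-0.2,0.05,10,0,-0.005,0,-1],[-0.2,0.05,14,0,-0.005,0,-1],[-0.2,0.05,17,0,-0.005,0,-1],[-0.2,0.05,19,0,-0.005,0,-1],[-0.2,0.05,19,0,-0.005,0,-1],[-0.2,0.05,19,0,-0.005,0,1],[-0.2,0.05,19,0,-0.005,0,1],[-0.2,0.05,19,0,-0.005,0,1],[-0.2,0.05,19,0,-0.005,0,1],[-0.2,0.05,19,0,-0.005,0,1],[-0.2,0.05,19,0,-0.005,0,1],[-0.2,0.05,19,0,-0.005,0,1]]' 25
python3 - <<'E'
from h import *
s=robot.observe(); print(s['opening'],s['position'])
print(rows(s,(.370,-.2755,.40),1.178)); s['position'][2]=.40;print(rows(s,(.5522,.109,.40),.178))
E
```

```text
t: 11.7
position: [0.3701, -0.2757, 0.2314]
tcp_rot: [[-0.924, 0.383, 0.0], [0.383, 0.924, -0.001], [-0.001, -0.001, -1.0]]
wrist_force: [0.0, 0.7, 3.2]
opening: 0.0556
0.055561497168605097 [ 0.3701 -0.2757  0.2314]
(array([  0.0006,  -0.0016, -16.8639]), array([-0.0008,  0.0008,  0.0002]))
(array([-2.108 , 42.5081, -0.0341]), array([-0.0004,  0.0011,  1.0002]))
```

```bash
python3 -m crank '[[0,0,-4,0,0,0,1],[0,0,-8,0,0,0,1],[0,0,-12,0,0,0,1],[0,0,-16,0,0,0,1],[0,0,-20,0,0,0,1],[-0.2,4,-20,0,0,0.1,1],[-0.4,8.5,-20,0,0,0.2,1],[-0.6,13,-20,0,0,0.3,1],[-0.9,17.5,-20,0,0,0.42,1],[-1.1,22,-20,0,0,0.54,1],[-1.3,26.5,-20,0,0,0.66,1],[-1.5,31,-20,0,0,0.78,1],[-1.8,35.5,-20,0,0,0.9,1],[-2,39.5,-20,0,0,1,1],[-2.1,42.5,-20,0,0,1,1],[-2.1,42.5,-20,0,0,1,1],[-2.1,42.5,-20,0,0,1,1],[-2.1,42.5,-20,0,0,1,1]]'
python3 - <<'E'
from h import *
s=snap('w6.png'); print(s['position'],s['tcp_rot'],s['opening'])
cv2.imwrite('pics/w6c.png',cv2.resize(cv2.imread('pics/w6.png')[:270,180:460],(560,540),interpolation=2))
E
```

```text
t: 13.5
position: [0.5518, 0.1084, 0.4304]
tcp_rot: [[-0.176, 0.984, -0.001], [0.984, 0.176, -0.002], [-0.002, -0.001, -1.0]]
wrist_force: [-0.7, 0.1, -2.4]
opening: 0.0554
[0.5518 0.1084 0.4304] [[-0.1763  0.9843 -0.001 ]
 [ 0.9843  0.1763 -0.0017]
 [-0.0015 -0.0013 -1.    ]] 0.05541406040344675
```

View pics/w6c.png

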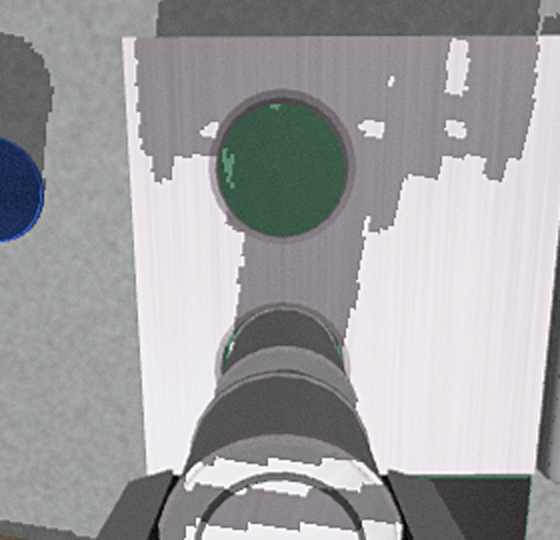

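The outer pocket's rim spans crop columns 211–354 and rows 91–243, so its centre is at about (321,83.5) in the full image.

Run:
```python
from h import *
s=robot.observe(); d=np.array([-np.sin(.178),np.cos(.178)])
print('rim',wrist((321,83.3),.072,s),'from near',np.array([.5525,.1091])+.095*d)
for x in(.5357,): print(rows(s,(x,.2025,.30),.178))
```

```text
rim [0.5362 0.2026 0.072 ] from near [0.5357 0.2026]
(array([ 9.5921,  0.0862, 13.0594]), array([-0.0006,  0.0015, -0.0013]))
```

```bash
python3 -m crank '[[4.8,0.05,0,0,0.001,0,1],[9.6,0.09,0,0,0.001,0,1],[9.6,0.09,4,0,0.001,0,1],[9.6,0.09,8,0,0.001,0,1],[9.6,0.09,11,0,0.001,0,1],[9.6,0.09,12,0,0.001,0,1],[9.6,0.09,12,0,0.001,0,1],[9.6,0.09,12.6,0,0.001,0,1],[9.6,0.09,13.2,0,0.001,0,1],[9.6,0.09,13.2,0,0.001,0,1]]'
```

```text
t: 14.55
position: [0.5359, 0.2024, 0.2991]
tcp_rot: [[-0.175, 0.984, 0.0], [0.984, 0.175, -0.0], [-0.0, 0.0, -1.0]]
wrist_force: [-0.7, 0.3, -1.6]
opening: 0.0556
```

```bash
python3 -m crank '[[0,0,0.4,0,0,0,1],[0,0,0.8,0,0,0,1],[0,0,1.2,0,0,0,1],[0,0,1.6,0,0,0,1],[0,0,1.75,0,0,0,1],[0,0,1.85,0,0,0,1],[0,0,1.85,0,0,0,1]]'
```

```text
t: 15.25
position: [0.5357, 0.2024, 0.2814]
tcp_rot: [[-0.176, 0.984, -0.0], [0.984, 0.176, -0.0], [-0.0, -0.0, -1.0]]
wrist_force: [-2.9, -0.1, 2.9]
opening: 0.0555
```

```bash
python3 -m crank '[[0,0,0,0,0,0,-0.3],[0,0,0,0,0,0,-0.4],[0,0,0,0,0,0,-0.6],[0,0,0,0,0,0,-1],[0,0,0,0,0,0,-1],[0,0,0,0,0,0,-1],[0,0,-3,0,0,0,-1],[0,0,-8,0,0,0,-1],[0,0,-13.9,0,0,0,-1],[-5,0.5,-13.9,0,0,0,-1],[-10,1,-13.9,0,0,0,-1],[-15,1.4,-13.9,0,0,0,-1],[-20,1.9,-13.9,0,0,0,-1],[-25,2.3,-13.9,0,0,0,-1],[-29.7,2.8,-13.9,0,0,0,-1],[-29.7,2.8,-13.9,0,0,0,-1],[-29.7,2.8,-13.9,0,0,0,-1]]'
python3 - <<'E'
from h import *
s=snap('w7.png'); print(s['position'],s['tcp_rot'])
cv2.imwrite('pics/w7c.png',cv2.resize(cv2.imread('pics/w7.png')[40:340,150:500],(700,600),interpolation=2))
E
```

```text
t: 16.95
position: [0.6155, -0.0862, 0.4198]
tcp_rot: [[-0.173, 0.985, -0.001], [0.985, 0.173, 0.0], [0.001, -0.001, -1.0]]
wrist_force: [-0.8, 0.1, -0.4]
opening: 0.0938
[ 0.6155 -0.0862  0.4198] [[-0.1732  0.9849 -0.0011]
 [ 0.9849  0.1732  0.0005]
 [ 0.0007 -0.001  -1.    ]]
```

View pics/w7c.png

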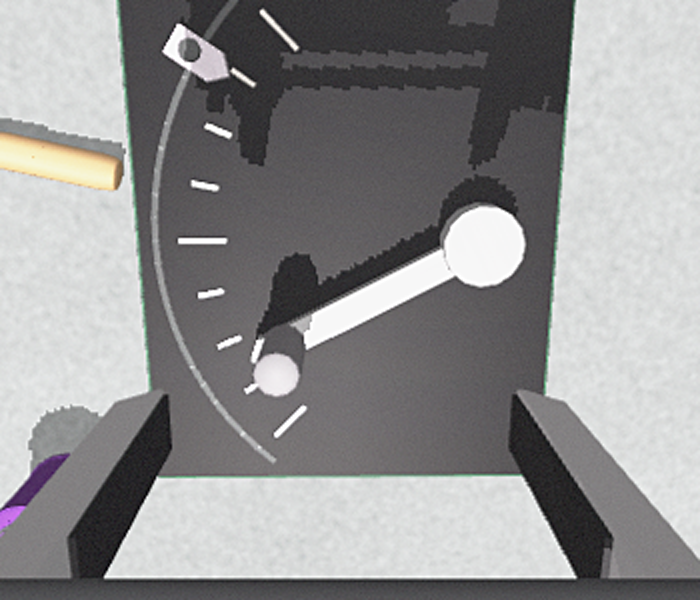

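Crop pixels: hub top (484,246), grip top (276,374), pointer tip (229,72), middle of the pointer's outer edge (171,40).

```bash
cat > lev.py <<'E'
from h import *
def calc(s,hub,grip,tip,back):
    f=lambda q,z:wrist((150+q[0]/2,40+q[1]/2),z,s)[:2]
    h,g,t,b=f(hub,.097),f(grip,.135),f(tip,.078),f(back,.078)
    A=lambda v:np.arctan2(v[1],v[0])
    print('hub',h,'grip',g,np.linalg.norm(g-h),'tip r',np.linalg.norm(t-h),'back r',np.linalg.norm(b-h))
    print('lever',A(g-h),'ptr tip',A(t-h),'back',A(b-h),'mid',A((b+t)/2-h),'axis',A(b-t)); return h,g,t,b
E
python3 - <<'E'
from lev import *
s=robot.observe(); h,g,t,b=calc(s,(484,246),(276,374),(229,72),(171,40))
th=np.arctan2(*(g-h)[::-1]); print('tool to grip',rows(s,(*g,.298),th+np.pi/2))
E
```

```text
hub [ 0.6729 -0.0459] grip [ 0.5935 -0.1066] 0.09988079976520867 tip r 0.1333229236234071 back r 0.16091289554212151
lever -2.4891793437165415 ptr tip 2.7361409449792835 back 2.7520740458965034 mid 2.7448545204369856 axis 2.8288657587589556
tool to grip (array([-1.7535, -2.5261, 12.2233]), array([-0.0007, -0.0002,  1.0944]))
```

```bash
python3 -m crank '[[-1.75,-2.5,0,0,0,0.15,-1],[-1.75,-2.5,0,0,0,0.3,-1],[-1.75,-2.5,0,0,0,0.45,-1],[-1.75,-2.5,0,0,0,0.6,-1],[-1.75,-2.5,0,0,0,0.75,-1],[-1.75,-2.5,0,0,0,0.9,-1],[-1.75,-2.5,0,0,0,1.05,-1],[-1.75,-2.5,3,0,0,1.094,-1],[-1.75,-2.5,6,0,0,1.094,-1],[-1.75,-2.5,9,0,0,1.094,-1],[-1.75,-2.5,11,0,0,1.094,-1],[-1.75,-2.5,12.2,0,0,1.094,-1],[-1.75,-2.5,12.2,0,0,1.094,-1]]' 8
python3 - <<'E'
from h import *
s=robot.observe()
h=np.array([.6729,-.0459]); g0=np.array([.5935,-.1066]); th=-2.489
print(rows(s,(*g0,.298),th+np.pi/2))
for k in np.arange(0,1.051,.105):
    p=h+.1*np.array([np.cos(th-k),np.sin(th-k)]); r,w=rows(s,(*p,.298),th-k+np.pi/2); print(round(k,3),r.round(2),w.round(3))
E
```

```text
t: 18.3
position: [0.5933, -0.1049, 0.2964]
tcp_rot: [[0.793, 0.609, -0.004], [0.609, -0.793, 0.002], [-0.002, -0.004, -1.0]]
wrist_force: [-0.1, -0.1, 0.1]
opening: 0.0943
(array([-0.0871,  0.1531, -0.157 ]), array([-0.0038,  0.0022,  0.0024]))
0.0 [-0.09  0.15 -0.16] [-0.004  0.002  0.002]
0.105 [-0.04 -0.9  -0.15] [-0.004  0.002  0.107]
0.21 [ 0.13 -1.93 -0.15] [-0.004  0.003  0.212]
0.315 [ 0.41 -2.95 -0.15] [-0.003  0.003  0.317]
0.42 [ 0.79 -3.92 -0.14] [-0.003  0.003  0.422]
0.525 [ 1.27 -4.86 -0.14] [-0.003  0.003  0.527]
0.63 [ 1.84 -5.73 -0.14] [-0.003  0.003  0.632]
0.735 [ 2.51 -6.55 -0.14] [-0.003  0.004  0.737]
0.84 [ 3.25 -7.29 -0.14] [-0.003  0.004  0.842]
0.945 [ 4.07 -7.94 -0.14] [-0.002  0.004  0.947]
1.05 [ 4.95 -8.51 -0.14] [-0.002  0.004  1.052]
```

```bash
python3 -m crank '[[-0.1,0.15,-0.1,0,0,0,1],[-0.1,0.15,-0.1,0,0,0,1],[-0.1,0.15,-0.1,0,0,0,1],[-0.1,0.15,-0.1,0,0,0,1],[-0.1,0.15,-0.1,0,0,0,1],[-0.1,0.15,-0.1,0,0,0,1],[-0.1,0.15,-0.1,0,0,0,1],[-0.1,0.15,-0.1,0,0,0,1],[-0.1,0.15,-0.1,0,0,0,1],[-0.04,-0.9,-0.1,0,0,0.107,1],[0.13,-1.93,-0.1,0,0,0.212,1],[0.41,-2.95,-0.1,0,0,0.317,1],[0.79,-3.92,-0.1,0,0,0.422,1],[1.27,-4.86,-0.1,0,0,0.527,1],[1.84,-5.73,-0.1,0,0,0.632,1],[2.51,-6.55,-0.1,0,0,0.737,1],[3.25,-7.29,-0.1,0,0,0.842,1],[4.07,-7.94,-0.1,0,0,0.947,1],[4.95,-8.51,-0.1,0,0,1.052,1],[4.95,-8.51,-0.1,0,0,1.052,1]]' 10
python3 - <<'E'
from h import *
s=robot.observe(); d=s['position'][:2]-np.array([.6729,-.0459]); print(np.linalg.norm(d),np.arctan2(d[1],d[0]))
E
```

```text
t: 20.3
position: [0.5813, -0.0069, 0.2973]
tcp_rot: [[0.922, -0.386, -0.002], [-0.386, -0.923, 0.001], [-0.003, -0.0, -1.0]]
wrist_force: [2.8, -0.0, -3.0]
opening: 0.0196
0.09959171471853466 2.7392939026016423
```

```bash
python3 -m crank '[[0,0,0,0,0,0,0.4],[0,0,0,0,0,0,0.2],[0,0,0,0,0,0,-0.3],[0,0,0,0,0,0,-0.3],[0,0,-4,0,0,0,-0.3],[0,0,-8,0,0,0,-0.5],[0,0,-12.3,0,0,0,-1],[0,0,-12.3,0,0,0,-1]]'
python3 - <<'E'
from h import *
print(rows(robot.observe(),(.6155,-.0862,.42),.175))
E
python3 -m crank '[[6.2,6,0,0,0,-0.15,-1],[6.2,6,0,0,0,-0.3,-1],[6.2,6,0,0,0,-0.45,-1],[6.2,6,0,0,0,-0.6,-1],[6.2,6,0,0,0,-0.75,-1],[6.2,6,0,0,0,-0.9,-1],[6.2,6,0,0,0,-1.05,-1],[6.2,6,0,0,0,-1.2,-1],[6.2,6,0,0,0,-1.35,-1],[6.2,6,0,0,0,-1.5,-1],[6.2,6,0,0,0,-1.65,-1],[6.2,6,0,0,0,-1.8,-1],[6.2,6,0,0,0,-1.95,-1],[6.2,6,0,0,0,-2.1,-1],[6.2,6,0,0,0,-2.146,-1],[6.2,6,0,0,0,-2.146,-1],[6.2,6,0,0,0,-2.146,-1]]'
python3 - <<'E'
from h import *
s=snap('w8.png'); print(s['position'],s['tcp_rot'])
snap('s8.png','side')
cv2.imwrite('pics/w8c.png',cv2.resize(cv2.imread('pics/w8.png')[40:340,150:500],(700,600),interpolation=2))
E
```

```text
t: 21.1
position: [0.5818, -0.0072, 0.4289]
tcp_rot: [[0.923, -0.386, 0.012], [-0.386, -0.923, -0.0], [0.011, -0.004, -1.0]]
wrist_force: [0.2, 0.3, 1.0]
opening: 0.0804
(array([6.1485, 5.995 , 0.9349]), array([-0.0098, -0.0082,  0.9998]))
t: 22.8
position: [0.6158, -0.0865, 0.4289]
tcp_rot: [[-0.177, 0.984, 0.011], [0.984, 0.177, -0.0], [-0.002, 0.011, -1.0]]
wrist_force: [0.0, 0.9, -0.2]
opening: 0.094
[ 0.6158 -0.0865  0.4289] [[-0.1772  0.9841  0.0114]
 [ 0.9842  0.1772 -0.0001]
 [-0.0021  0.0112 -0.9999]]
```

View pics/w8c.png

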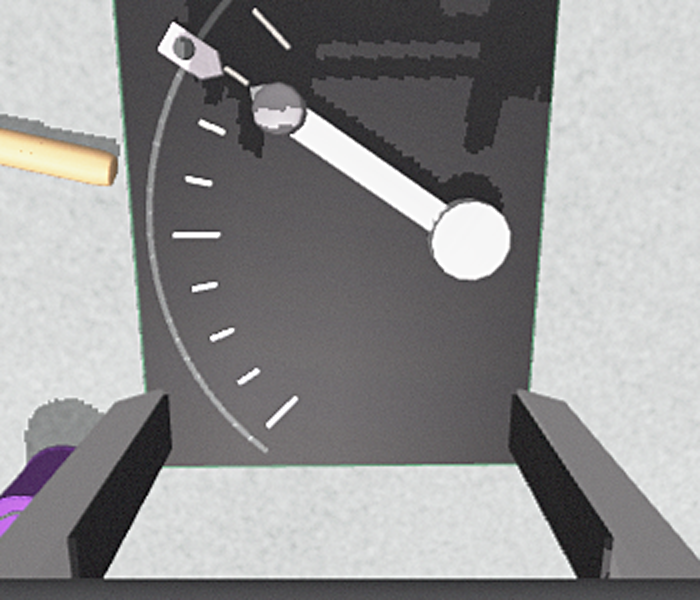

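View pics/s8.png

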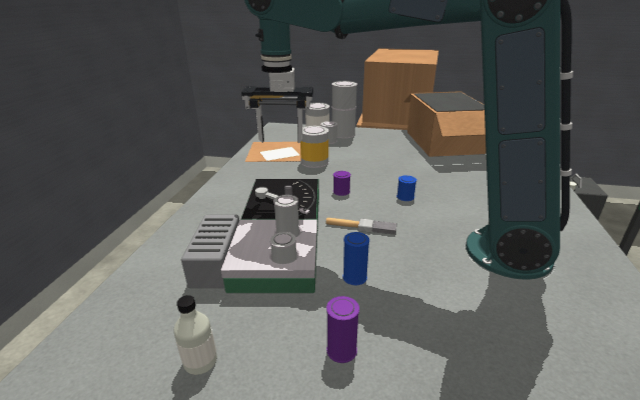

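The lever now lies toward the pointer, and both tins stand upright in their pockets. Crop pixels: hub (470,240), grip (279,108), tip (222,72), outer edge of the pointer (167,38).

Run:
```python
from lev import *
s=robot.observe(); h,g,t,b=calc(s,(470,240),(279,108),(222,72),(167,38))
# bar mid-line at ~half length (z=.092): crop px edges (293,140),(311,111) and (428,229),(447,201)
f=lambda q,z:wrist((150+q[0]/2,40+q[1]/2),z,s)[:2]
a,c=f((302,125.5),.092),f((437.5,215),.092); d=a-c; print('bar',np.arctan2(d[1],d[0])); print(s['wrist_force'],s['opening'],s['t'])
```

```text
hub [ 0.6727 -0.0471] grip [ 0.5822 -0.0068] 0.09908472042455752 tip r 0.1326556454585943 back r 0.1601011628123242
lever 2.7225966972924858 ptr tip 2.7411019214651566 back 2.7478909124003117 mid 2.7448146470688624 axis 2.7806892678973743
bar 2.7500331490654677
[-0.1195 -0.0662 -0.0431] 0.09411354324708562 22.9
```

```bash
python3 -c "
from workcell import robot
print(robot.close_job())"
```

```text
the job is handed in; nothing more can be done
None
```

I loaded both steel tins and turned the lever into line with the pointer, then handed the job in at about 23 s of the 69 s allowed. The hand-in reports no verdict.

- **Tall tin:** it is in the pocket nearer the lever. Contact came at the expected floor height (tool 50.0 mm above where I picked it up), and it stood upright in the side view after release.
- **Short tin:** it is in the outer pocket, also seated 50.0 mm above its pick height. My two estimates of that pocket's centre agreed within 1 mm, and the last side view shows the tin upright.
- **Lever:** I gripped it, turned it through about 1.05 rad and released it. The pointer is at 2.745 rad. The lever reads 2.723 from its grip, 2.750 from its bar and 2.739 from the arm's position, so it is within about 0.02 rad against the 0.06 allowed.
- **Bystanders:** the measured pointer angle did not change. In the last pictures the brush, bottle, paint can and coloured look-alikes look unmoved, by eye only.

**Disagreement:** the first top-view estimate of the near pocket was 3–4 mm off the first wrist-camera one. I settled it with a second wrist look just above the pocket, and the tin then went in without jamming.

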